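Release the eccentric cam and close the tube feeder slide

ROBOT

A 6-joint arm with a two-finger parallel gripper is mounted at the origin on a cart in front of the work surface, level with it; the furniture and walls round the work are solid. World frame = base frame: x ahead of the robot, y to its left, z up, the work surface at z = 0. Lengths are in m, angles in rad, forces in N, time in s.
With the tool pointing down it reaches from about 0.3 to 0.775 m from the base axis. Payload 14.6 kg.
Tool frame: the origin (TCP) lies at the very end of the fingers, on their centre line; the grasp point (between the pads) lies 19 mm behind it; z points along the fingers, y is the line along which they close (so a half turn about z gives the same grasp; the last joint's range is limited). The gripper opens to 94 mm and grips with 3 to 60 N. Pads are 16 mm wide; open, the fingers measure 119 mm over their backs; the gripper's body (75 mm by 177 mm) begins 78 mm behind the grasp point.
Start: joints at [-1.181, 0.3, 1.521, -0, 1.321, -0.067], TCP at [0.243, -0.494, 0.205] pointing down, gripper open.
Joint ranges: [-3.03, 3.03], [-0.79, 2.21], [0.23, 2.52], [-1.04, 4.18], [0, 3.07], [-2.55, 2.55]. Speed limits (rad/s): [2.22, 2.22, 2.57, 3.14, 3.14, 3.14].

INTERFACE

Orientations are given as [roll, pitch, yaw] about the fixed x, y, z axes, in that order (R = Rz(yaw) Ry(pitch) Rx(roll)).
In Python, from station import env gives the robot as it stands. The module is installed in compiled form; this text tells all that it offers.
- The arm moves only by the tool step_arm, never from a script. Its argument "steps" is text: rows parted by semicolons, each of 7 numbers parted by spaces: the turn, a rotation vector about the tool's x, y, z in degrees, then the shift along the tool's x, y, z in units of 60 mm (1.0 is 60 mm), then the opening, from 0 (shut) to 1 (fully open). A call has 1 to 12 rows; each row is the pose to reach, as a shift and turn from the pose commanded when the call began, along the tool's axes at that moment; what a row does not reach only later rows make up. A row lasts 1/8 s, in which the tool goes at most 62.5 mm and 10.7 degrees, less where a joint would pass 70% of its speed; a pose out of reach is approached as far as the arm can. A call with a gripper value outside its range is refused whole. The fingers move at their own pace and stop on an object; "force" is the grip in N (left out, the last holds). Time passes only in rows, so rows that repeat a pose let the fingers close. It gives the time, the measured TCP pose, the force, the opening and the grip force at its end, in the units of the state.
- env.state(): the state, without advancing time (a new reading comes with each control period).
- env.camera(name): name is "scene" or "top" or "wrist"; returns (picture, depth): 400x640x3 uint8, blue, green, red; 400x640 float32, m along the optical axis (not along the pixel's ray), 0 where there is no reading.
- env.camera_model(name): a dict with "K" (3x3 intrinsics, pixels), "dist_coeffs" ([k1, k2, p1, p2, k3] as OpenCV has them; the pictures are not rectified), "eye" and "orientation" of the camera in the world; the wrist camera has in their place "tool_from_camera" (4x4, takes a point from camera to tool coordinates, whose origin is the TCP and whose axes are the flange's). Camera axes: x right, y up, looking along -z (the intrinsics and any distortion apply to the point x, -y, -z); pixel columns grow to the right and rows downward; lengths in m; the calibration is good to about 2 mm. A picture is of the moment at which its call begins: read the wrist's pose just before it. camera_model takes no time and is no camera call.
- env.hand_in(): hands the job in; it is judged then, once.
Trained networks look in the newest picture that a camera, given by its name, has taken for a name from the list of things; names that differ only in an ending like _2 or _b are one class to them, and where a whole thing is asked for, a point or a joint stands for the part that bears it (a point fixed in the world has none). Each returns a list of dicts, best first, with "p" (0 to 1); they miss things now and then, are a little off and sometimes report something else, mostly with a low value. They report only what shows in the picture. A call takes as long as a camera call.
- env.regions_of(target, camera): "pixels" (400x640 bool, what is visible of it) and "rect" ([left, top, right, bottom] in pixels, round what is visible of it).
The state is a dict: "clock": time; "joint_positions": joint angles; "joint_velocities": joint speeds; "joint_torque": joint torques, N m; "ee_pos": TCP position; "ee_rot": TCP orientation; "wrist_force": force on the tool from outside, world axes, zero at the start; "torque": the same for the moment, N m; "width": opening from 0.0 (shut) to 1.0 (fully open); "gripper_force": force on a finger pad.
Only numpy, scipy, OpenCV 4.12 (cv2) and the standard library are available. Lean on these libraries where they do the work, as an engineer would, in place of code of your own. Each camera call takes 0.05 s, during which the arm holds its last target. There are 200 camera calls.

TASK

Using only pushes of the fingertips, first push the upright pin of the feeder's eccentric cam round until the cam's low point faces the roller of the follower slide (the pin then points straight away from the slide), and only then push the slide forward by its upright rear plate until it is fully home against its stops. Push gently and do not grip anything; the sample tube stays lying in the slide's cradle, the cam stays at its low point, and the loose things round the feeder stay where they are.

Things in the scene. Friction and masses are not known exactly. Their poses are not given: they have to be found in the camera images.
- feeder: Fixed tube feeder: aluminium base 300 x 130 x 12 mm with a slide at one end and an eccentric cam at the other. Origin: centre of its underside; +x is the slide's forward direction, towards the cam (roughly the robot's left), +z up. Two black light-barrier posts at x = -35, y = +-60 mm rise to z = 62 mm; rails and stops stay below z = 28 mm.
- cam (a joint): Cam angle about its upright axle (rad, counter-clockwise from above, stops at +-3.6). 0: high lobe and pin point at the roller (feeder -x), slide blocked; +3.14 or -3.14: low point faces the roller, pin points away (feeder +x). Starts between -1.1 and 1.1; turns either way, stays where left. The pin needs about 4 N to move.
- cam_axis (a point): Top of the cam's axle screw, a dark disc of 18 mm diameter: feeder x = 85, y = 0, z = 36 mm. The cam is a steel disc of 80 mm diameter, 14 mm thick, its top at z = 30 mm, mounted 18 mm off centre: its rim is 58 mm from the axle at the high lobe and 22 mm at the low point.
- cam_pin (a point): Top centre (z = 78 mm) of the upright black pin on the cam's high lobe: a free-running sleeve 14 mm in diameter from z = 35 to 78 mm, 42 mm from the axle. Pushed sideways it swings the cam round the axle. In feeder axes it lies from the axle in the direction (-cos q, -sin q), q being the cam joint.
- slide (a joint): Travel of the follower slide along feeder +x (m): 0 at the start, pulled back; 0.040 fully home against the stops; it stays where left; about 3 N of friction. With the cam's high lobe in the way the roller meets the cam before the slide is home; within about 0.58 rad of the low point it can go home.
- push_plate (a point): Middle of the rear (feeder -x) face of the slide's upright rear plate, at z = 47 mm; the plate is 60 mm wide (y), 6 mm thick and reaches from z = 13 to 67 mm. It is spring-mounted on the slide: above 6 N it yields forward, 10 mm at 21 N, so push on until the slide itself is home. At the start it lies at feeder x = -99 mm. Bare base (top z = 12 mm) for 51 mm behind it.
- roller (a point): Centre of the slide's nose roller (20 mm diameter, z = 19 to 29 mm), which faces the cam; 110 mm ahead of the unpressed push plate's rear face.
- cradle (a point): Middle of the floor of the slide's tube cradle (z = 27 mm), a trough 21 x 86 mm along feeder y with walls up to z = 40 mm; 36 mm ahead of the push plate's rear face. It moves with the slide.
- feed_tube: Loose sample tube with a purple cap, 16 mm in diameter, 78 mm long, lying across the slide in the cradle; origin in the middle of its underside. Not to be lifted or knocked out.
- lab_timer: Loose bystander: white timer 64 x 68 x 19 mm lying beside the feeder on the robot's side; origin under its centre.
- forceps: Loose bystander: steel forceps 15 x 139 x 9 mm lying along the far side of the feeder; origin under its centre.
- capillary_vial: Loose bystander: slim upright vial with a red cap, 21 mm in diameter, 92 mm high, standing left of and beyond the feeder; origin under its centre.
- white_tape: Loose bystander: roll of white tape, 73 mm in diameter, 25 mm high, lying right of and beyond the feeder; origin under its centre.

How it is judged:
By the outcome, as a careful person would: the job done as asked, in the order asked, and still so for the second after the job is handed in, with the robot touching nothing.
It also fails if it takes over 54 s, if anything falls off the work surface, if the arm or the gripper's body presses on something with over 40 N, if the wrist force passes 120 N, or if a joint passes its speed limit or range.

## Working session

There is one attempt and no reset: what is moved stays moved. The work goes in short steps, Python scripts to look and compute and a tool call to move; the robot and the scene stay as the last step left them, time stands still between calls to the robot, and variables do not carry over. Pictures are saved under pics/ and viewed, at most 10 in all, crops included, and the job is handed in when it is done.

Besides the shell and the picture viewer there is one more tool, called after "Emit:" by a JSON object that holds its "op" and its "data", one argument or row to a line. step_arm: Moves the arm, as the interface text tells. Its arguments: {"type":"object","properties":{"steps":{"type":"string"},"force":{"type":"number"}},"required":["steps"]}

```bash
mkdir -p pics; cat > h.py <<'E'
import numpy as np, cv2
from station import env
from scipy.spatial.transform import Rotation as R
def cam(name):
    s=env.state(); img,d=env.camera(name); m=env.camera_model(name)
    if 'eye' in m:
        o=np.array(m['orientation'])
        Rm=o if o.shape==(3,3) else R.from_euler('xyz',o).as_matrix()
        T=np.eye(4);T[:3,:3]=Rm;T[:3,3]=m['eye']
    else:
        W=np.eye(4);W[:3,:3]=R.from_euler('xyz',s['ee_rot']).as_matrix();W[:3,3]=s['ee_pos']
        T=W@np.array(m['tool_from_camera'])
    return img,d,m,T
def rays(px,m,T):
    u=cv2.undistortPoints(np.array(px,float).reshape(-1,1,2),np.array(m['K']),np.array(m['dist_coeffs']))[:,0]
    return np.c_[u[:,0],-u[:,1],-np.ones(len(u))]@T[:3,:3].T
def onplane(px,m,T,z):
    r=rays(px,m,T); return T[:3,3]+r*((z-T[2,3])/r[:,2])[:,None]
def withdepth(px,d,m,T):
    px=np.array(px).reshape(-1,2); return T[:3,3]+rays(px,m,T)*d[px[:,1].astype(int),px[:,0].astype(int)][:,None]
def proj(P,m,T):
    P=np.array(P,float).reshape(-1,3); c=(P-T[:3,3])@T[:3,:3]
    return cv2.projectPoints(c*[1,-1,-1],np.zeros(3),np.zeros(3),np.array(m['K']),np.array(m['dist_coeffs']))[0][:,0]
E
python3 - <<'E'
from h import *
print(env.state()['ee_rot'],env.state()['clock'])
img,d,m,T=cam('top'); cv2.imwrite('pics/top.png',img); print(m)
for t in ['feeder','cam_axis','cam_pin','slide','push_plate','roller','cradle','feed_tube','lab_timer','forceps','capillary_vial','white_tape']:
    r=env.regions_of(t,'top')
    for q in r[:2]:
        ys,xs=np.nonzero(q['pixels']); P=withdepth(np.c_[xs,ys],d,m,T)
        print(t,round(q['p'],2),q['rect'],len(xs),np.median(P,0).round(3),P.max(0).round(3),P.min(0).round(3))
E
```

```text
[-3.14040503e+00 -6.40530850e-05  4.56777599e-01] 0.0
{'K': array([[368.81676834,   0.        , 320.69026341],
       [  0.        , 368.81676834, 196.79166685],
       [  0.        ,   0.        ,   1.        ]]), 'dist_coeffs': array([-0.00393707,  0.        ,  0.        ,  0.        ,  0.        ]), 'eye': array([0.33668909, 0.006742  , 1.09967305]), 'orientation': array([ 0.17758625, -0.01029495, -1.58242863])}
feeder 0.85 [256.1, 169.9, 359.2, 225.9] 4284 [0.525 0.029 0.013] [0.614 0.188 1.1  ] [ 0.337 -0.127 -0.007]
feeder 0.21 [331.9, 186.5, 332.1, 210.6] 102 [ 0.522 -0.033  0.039] [ 0.556 -0.024  0.045] [ 0.485 -0.043  0.033]
cam_axis 0.78 [257.3, 171.1, 361.9, 227.3] 4134 [0.526 0.031 0.013] [0.614 0.183 1.1  ] [ 0.337 -0.126 -0.007]
cam_pin 0.69 [274.8, 182.3, 299.4, 204.8] 526 [0.541 0.096 0.03 ] [0.581 0.134 1.1  ] [0.337 0.007 0.022]
slide 0.84 [303.0, 179.4, 342.3, 216.5] 544 [ 0.519 -0.021  0.028] [0.568 0.046 1.1  ] [ 0.337 -0.067  0.007]
push_plate 0.61 [338.4, 194.4, 344.8, 212.3] 48 [ 0.509 -0.064  0.065] [ 0.536 -0.059  0.072] [ 0.484 -0.07   0.029]
roller 0.61 [298.0, 183.0, 341.8, 213.8] 502 [ 0.523 -0.019  0.028] [0.568 0.049 1.1  ] [ 0.337 -0.067  0.009]
cradle 0.85 [304.4, 185.5, 345.1, 216.6] 610 [ 0.522 -0.022  0.028] [0.568 0.049 1.1  ] [ 0.337 -0.074  0.008]
lab_timer 0.66 [306.1, 226.5, 330.7, 253.8] 495 [0.4   0.005 0.016] [0.438 0.041 1.1  ] [ 0.337 -0.029 -0.   ]
forceps 0.48 [296.9, 158.7, 305.2, 168.2] 42 [0.643 0.043 0.002] [0.649 0.065 0.011] [ 0.634  0.031 -0.005]
capillary_vial 0.57 [198.2, 139.1, 207.0, 145.1] 46 [0.675 0.33  0.089] [0.683 0.339 1.1  ] [0.337 0.007 0.045]
white_tape 0.77 [408.2, 147.1, 432.0, 168.5] 464 [ 0.649 -0.311  0.023] [0.693 0.007 1.1  ] [ 0.337 -0.358 -0.005]
```

View pics/top.png

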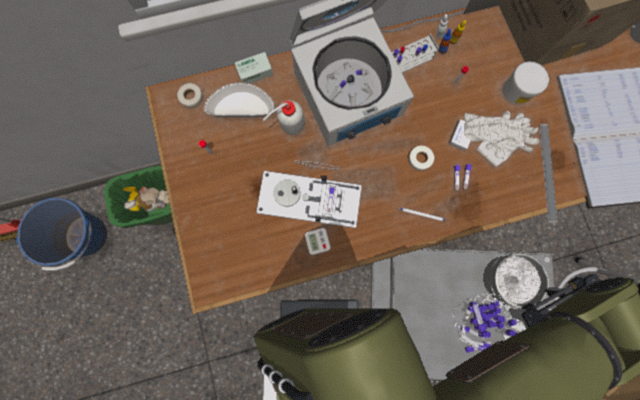

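```bash
python3 - <<'E'
from h import *
img,d,m,T=cam('top')
q=env.regions_of('feeder','top')[0]
ys,xs=np.nonzero(q['pixels']); P=onplane(np.c_[xs,ys],m,T,0.012)
print(cv2.minAreaRect((P[:,:2]*1000).astype(np.float32)))
print(env.camera_model('wrist'))
c=cv2.resize(img[150:265,240:370],None,fx=6,fy=5.2,interpolation=cv2.INTER_CUBIC)
s,_,m2,T2=cam('scene')
cv2.imwrite('pics/scene.png',s);print(m2['eye'])
E
```

```text
((532.3452758789062, 28.768264770507812), (300.5382995605469, 140.28968811035156), 81.04138946533203)
{'K': array([[328.1149698 ,   0.        , 322.00792581],
       [  0.        , 328.1149698 , 202.33309553],
       [  0.        ,   0.        ,   1.        ]]), 'dist_coeffs': array([-0.06069842,  0.        ,  0.        ,  0.        ,  0.        ]), 'tool_from_camera': array([[-2.49312265e-04,  9.68831560e-01,  2.47720300e-01,
         7.03394972e-02],
       [ 9.99999517e-01,  4.76956293e-04, -8.58945209e-04,
         4.08081284e-04],
       [-9.50324983e-04,  2.47719966e-01, -9.68831211e-01,
        -1.79519654e-01],
       [ 0.00000000e+00,  0.00000000e+00,  0.00000000e+00,
         1.00000000e+00]])}
[-0.01870692  0.61791631  1.04003127]
```

View pics/scene.png

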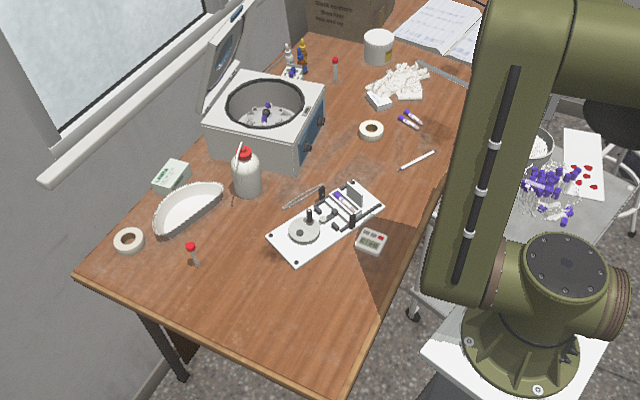

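Emit:
{"op": "step_arm", "data": {
  "steps": "0 0 35 6.5 -6.5 0 0;0 0 35 6.5 -6.5 0 0;0 0 35 6.5 -6.5 0 0;0 0 35 6.5 -6.5 0 0;0 0 35 6.5 -6.5 0 0;0 0 35 6.5 -6.5 0 0;0 0 35 6.5 -6.5 0 0;0 0 35 6.5 -6.5 0 0;0 0 35 6.5 -6.5 0 0;0 0 35 6.5 -6.5 0 0;0 0 35 6.5 -6.5 0 0;0 0 35 6.5 -6.5 0 0"
}}

```text
clock: 2.3
ee_pos: [0.4204, 0.0273, 0.2055]
ee_rot: [3.142, -0.0, -0.156]
wrist_force: [0.0, -0.4, 0.1]
width: 0.003
gripper_force: 0.0
```

```bash
python3 - <<'E'
from h import *
s=env.state();print(s['ee_pos'],s['ee_rot'],s['width'],s['clock'],s['joint_positions'],s['wrist_force'])
img,d,m,T=cam('wrist'); cv2.imwrite('pics/w1.png',img); np.savez('w1.npz',d=d,T=T)
for t in ['feeder','cam_axis','cam_pin','push_plate','feed_tube','lab_timer','forceps']:
    r=env.regions_of(t,'wrist')
    for q in r[:2]:
        ys,xs=np.nonzero(q['pixels']); P=withdepth(np.c_[xs,ys],d,m,T)
        print(t,round(q['p'],2),q['rect'],len(xs),np.median(P,0).round(3),np.percentile(P,98,axis=0).round(3),np.percentile(P,2,axis=0).round(3))
        if t=='feeder':
            P=onplane(np.c_[xs,ys],m,T,.012);print(cv2.minAreaRect((P[:,:2]*1000).astype(np.float32)))
E
```

```text
[0.42044639 0.02734887 0.20552399] [ 3.14152882e+00 -1.70794032e-04 -1.55881477e-01] 0.003065960236314416 2.3 [-2.19651711e-02  8.05807281e-03  1.85770930e+00 -8.99543931e-05
  1.27566454e+00  1.70473880e+00] [ 0.04994491 -0.36277885  0.13723826]
feeder 0.82 [162.0, 5.8, 449.5, 152.0] 32838 [0.53  0.028 0.013] [0.6   0.169 0.066] [ 0.458 -0.114  0.011]
((533.2369384765625, 26.536056518554688), (299.0866394042969, 149.52383422851562), 80.87355041503906)
feeder 0.62 [200.5, 39.2, 279.7, 120.8] 4950 [0.542 0.093 0.03 ] [0.579 0.129 0.079] [0.507 0.056 0.021]
((545.49072265625, 97.02360534667969), (84.25141143798828, 83.25642395019531), 80.15496826171875)
cam_axis 0.94 [161.6, 5.5, 444.5, 148.9] 32733 [0.53  0.029 0.013] [0.6   0.169 0.067] [ 0.458 -0.114  0.011]
cam_pin 0.63 [200.2, 40.7, 278.6, 117.9] 4803 [0.542 0.093 0.03 ] [0.579 0.128 0.079] [0.508 0.057 0.028]
cam_pin 0.28 [387.8, 47.3, 410.7, 116.5] 1085 [ 0.513 -0.065  0.057] [ 0.541 -0.06   0.069] [ 0.484 -0.072  0.016]
push_plate 0.96 [387.6, 46.5, 414.0, 115.4] 1072 [ 0.513 -0.065  0.058] [ 0.541 -0.06   0.069] [ 0.485 -0.072  0.018]
feed_tube 0.67 [356.5, 39.3, 375.9, 124.5] 1035 [ 0.524 -0.034  0.04 ] [ 0.556 -0.025  0.044] [ 0.483 -0.045  0.028]
feed_tube 0.21 [309.1, 160.7, 379.2, 232.5] 3088 [0.404 0.004 0.017] [0.437 0.036 0.02 ] [ 0.368 -0.027  0.01 ]
lab_timer 0.74 [311.4, 161.0, 380.0, 230.3] 3120 [0.403 0.004 0.017] [0.437 0.036 0.02 ] [ 0.368 -0.028  0.009]
lab_timer 0.42 [200.4, 39.6, 277.2, 121.3] 4911 [0.542 0.092 0.03 ] [0.579 0.129 0.079] [0.507 0.056 0.025]
```

View pics/w1.png

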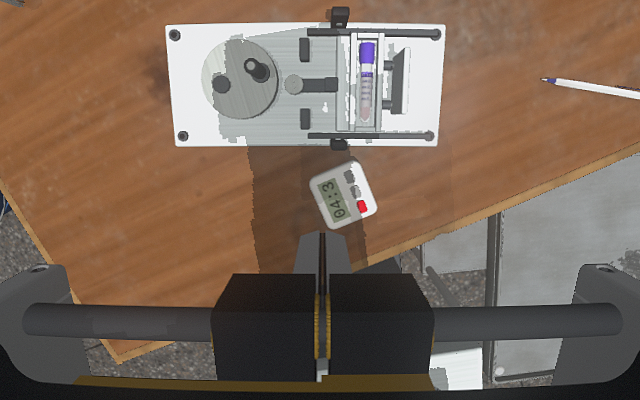

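```bash
python3 - <<'E'
from h import *
img,d,m,T=cam('wrist')
cs=[]
q=env.regions_of('feeder','wrist')[0]['pixels']
ys,xs=np.nonzero(q); P=withdepth(np.c_[xs,ys],d,m,T)
k=(P[:,2]>.007)&(P[:,2]<.017)&(d[ys,xs]>0)
M=np.zeros(q.shape,np.uint8); M[ys[k],xs[k]]=255
M=cv2.morphologyEx(M,cv2.MORPH_OPEN,np.ones((9,9)))
ys,xs=np.nonzero(M);P=onplane(np.c_[xs,ys],m,T,.012)
r=cv2.minAreaRect((P[:,:2]*1000).astype(np.float32));print(r)
h=onplane([(175,35),(183,136),(435,33.5),(430,135)],m,T,.012);print('holes',h.round(4))
ex=(h[2]-h[0]+h[3]-h[1]); print(h.mean(0),np.degrees(np.arctan2(-ex[1],-ex[0])))
ax=onplane([(221,85)],m,T,.036)[0]
ys,xs=np.nonzero(q);P=withdepth(np.c_[xs,ys],d,m,T)
k=(P[:,2]>.074)&(P[:,2]<.085)&(P[:,1]>.03); pin=P[k].mean(0); print('ax',ax,'pin',pin,k.sum(),xs[k].mean(),ys[k].mean())
for th in (r[2],):
    t=np.radians(th);e=np.array([np.cos(t),np.sin(t)]);n=np.array([-e[1],e[0]])
    c=np.array(r[0])/1000
    print('ax pred',c+.085*e); v=pin[:2]-ax[:2]
    print(np.linalg.norm(v),'q',np.arctan2(-v@n,-v@e))
    pl=P[(P[:,2]>.06)&(P[:,2]<.072)&(P[:,1]<-.03)&(P[:,1]>-.1)]; w=(pl[:,:2]-c)
    print('plate',(w@e).min(),(w@e).max(),(w@n).min(),(w@n).max())
c=cv2.resize(img[0:160,150:460],None,fx=2.5,fy=2.5,interpolation=cv2.INTER_CUBIC);cv2.imwrite('pics/w2.png',c)
E
```

```text
((528.240966796875, 27.549392700195312), (297.65728759765625, 128.09616088867188), 81.14020538330078)
holes [[ 0.6024  0.1571  0.012 ]
 [ 0.497   0.174   0.012 ]
 [ 0.5603 -0.1162  0.012 ]
 [ 0.4548 -0.1014  0.012 ]]
[0.52862913 0.02835717 0.012     ] 81.27540489730025
ax [0.54012812 0.1123703  0.036     ] pin [0.54561806 0.06975906 0.07822844] 194 252.20618556701032 65.6082474226804
ax pred [0.54133242 0.11153519]
0.04296344791353422 q 0.2827644564523859
plate -0.09871807171939856 -0.09186084037515646 -0.028830141466491765 0.03078966865354869
```

View pics/w2.png

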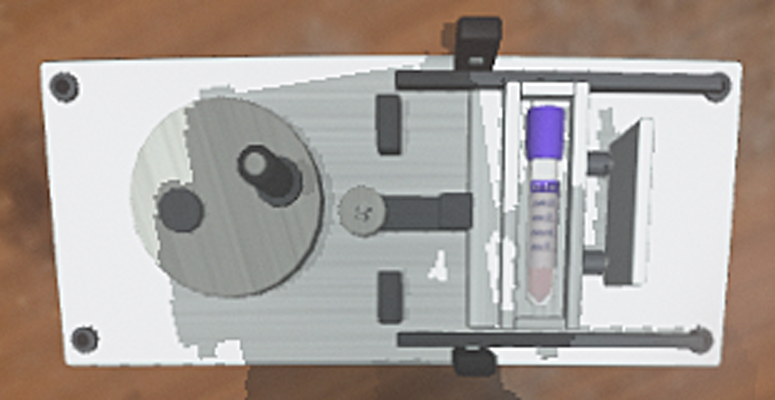

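```bash
cat >> h.py <<'E'
TH=np.radians(81.2); C=np.array([.5284,.0279]); E=np.array([np.cos(TH),np.sin(TH)]); N=np.array([-E[1],E[0]])
def F(x,y): return C+E*x/1e3+N*y/1e3
def rowto(s,xy,z,yaw):  # goal: world xy, z, yaw deg -> row numbers
    R0=R.from_euler('xyz',s['ee_rot']); sh=R0.inv().apply(np.r_[xy,z]-s['ee_pos'])/.06
    rv=(R0.inv()*R.from_euler('xyz',[np.pi,0,np.radians(yaw)])).as_rotvec(degrees=True)
    return np.r_[rv,sh].round(2)
def pinpush(q,gap):  # finger goal with pin at q; pushes clockwise
    u=np.array([-np.cos(q),-np.sin(q)]); t=np.array([-np.sin(q),np.cos(q)])
    p=np.array([85,0])+42*u-gap*t; return F(*p), np.degrees(TH+np.arctan2(t[1],t[0]))
E
python3 - <<'E'
from h import *
s=env.state()
xy,yaw=pinpush(.28,24); print(xy,yaw)
print(rowto(s,xy,.2,89))
E
```

```text
[0.57050743 0.07326033] 187.24281826366305
[-0.000e+00  0.000e+00 -9.784e+01  2.350e+00 -1.120e+00  9.000e-02]
```

Emit:
{"op": "step_arm", "data": {
  "steps": "0 0 -98 2.35 -1.12 0 0;0 0 -98 2.35 -1.12 0 0;0 0 -98 2.35 -1.12 0 0;0 0 -98 2.35 -1.12 0 0;0 0 -98 2.35 -1.12 0 0;0 0 -98 2.35 -1.12 0 0;0 0 -98 2.35 -1.12 0 0;0 0 -98 2.35 -1.12 0 0;0 0 -98 2.35 -1.12 0 0;0 0 -98 2.35 -1.12 0 0"
}}

```text
clock: 4.05
ee_pos: [0.5702, 0.0732, 0.2053]
ee_rot: [-3.141, -0.0, 1.556]
wrist_force: [-0.1, -0.5, -0.7]
width: -0.001
gripper_force: 0.0
```

Emit:
{"op": "step_arm", "data": {
  "steps": "0 0 -98 0 0 0 0;0 0 -98 0 0 0 0;0 0 -98 0 0 0 0;0 0 -98 0 0 0 0;0 0 -98 0 0 0 0;0 0 -98 0 0 0 0;0 0 -98 0 0 0 0;0 0 -98 0 0 1 0;0 0 -98 0 0 1.5 0;0 0 -98 0 0 1.5 0;0 0 -98 0 0 1.5 0"
}}

```text
clock: 5.42
ee_pos: [0.571, 0.0733, 0.117]
ee_rot: [-3.142, 0.002, -3.022]
wrist_force: [0.0, 1.0, -0.4]
width: 0.007
gripper_force: 0.0
```

```bash
python3 - <<'E'
from h import *
s=env.state();print(s['joint_positions'],s['clock'])
xy,yaw=pinpush(.28,24); print(rowto(s,xy,.045,187))
img,d,m,T=cam('wrist'); cv2.imwrite('pics/w3.png',img)
u=proj([[*F(85,0),.036],[*pinpush(.28,0)[0],.078],[*pinpush(.28,24)[0],.045]],m,T);print(u)
E
```

```text
[ 6.39616544e-02  4.39908997e-01  1.54461638e+00  2.73719794e-05
  1.15507141e+00 -1.62682987e+00] 5.425
[-0.01  0.11 -0.13  0.01  0.    1.2 ]
[[375.29897215 179.88217788]
 [323.43402261 191.61350509]
 [323.4606975  211.90667792]]
```

View pics/w3.png

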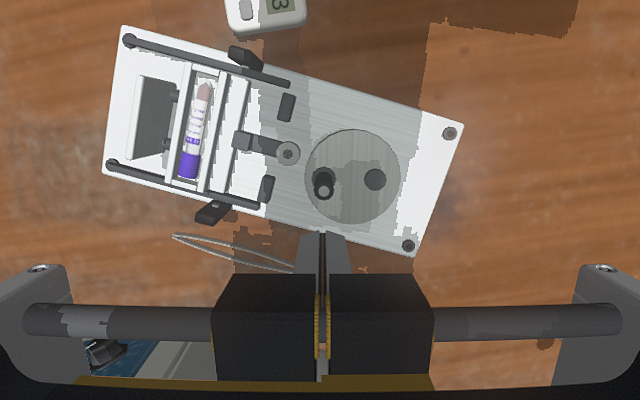

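Emit:
{"op": "step_arm", "data": {
  "steps": "0 0 0 0 0 0.7 0;0 0 0 0 0 1.2 0;0 0 0 0 0 1.2 0;0 0 0 0 0 1.2 0"
}}

```text
clock: 5.98
ee_pos: [0.5713, 0.0733, 0.0455]
ee_rot: [-3.141, 0.003, -3.018]
wrist_force: [0.0, 0.9, 0.4]
width: -0.001
gripper_force: 0.0
```

```bash
python3 - <<'E'
from h import *
s=env.state();print(s['clock'],s['wrist_force'],s['ee_pos'])
for q,g in [(.28,19)]+[(a,15) for a in np.arange(.28,-1.3,-.14)]:
    xy,yaw=pinpush(q,g); print(round(q,2),rowto(s,xy,.045,yaw)[2:])
E
```

```text
5.975 [0.02260697 0.8538768  0.36343804] [0.571303   0.07327433 0.04553493]
0.28 [-0.15  0.1   0.    0.01]
0.28 [-0.15  0.16  0.    0.01]
0.14 [ 7.87  0.26 -0.03  0.01]
0.0 [ 1.59e+01  3.70e-01 -4.00e-02  1.00e-02]
-0.14 [ 2.392e+01  4.700e-01 -4.000e-02  1.000e-02]
-0.28 [ 3.194e+01  5.700e-01 -3.000e-02  1.000e-02]
-0.42 [3.996e+01 6.700e-01 0.000e+00 1.000e-02]
-0.56 [4.798e+01 7.700e-01 5.000e-02 1.000e-02]
-0.7 [5.6e+01 8.6e-01 1.0e-01 1.0e-02]
-0.84 [6.402e+01 9.300e-01 1.700e-01 1.000e-02]
-0.98 [7.204e+01 1.000e+00 2.500e-01 1.000e-02]
-1.12 [8.007e+01 1.060e+00 3.300e-01 1.000e-02]
-1.26 [8.809e+01 1.110e+00 4.300e-01 1.000e-02]
```

Emit:
{"op": "step_arm", "data": {
  "steps": "0 0 0 0.1 0 0 0;0 0 0 0.16 0 0 0;0 0 8 0.26 -0.03 0 0;0 0 16 0.37 -0.04 0 0;0 0 24 0.47 -0.04 0 0;0 0 32 0.57 -0.03 0 0;0 0 40 0.67 0 0 0;0 0 48 0.77 0.05 0 0;0 0 56 0.86 0.1 0 0;0 0 64 0.93 0.17 0 0;0 0 72 1.0 0.25 0 0;0 0 80 1.06 0.33 0 0"
}}

```text
clock: 7.48
ee_pos: [0.5051, 0.0846, 0.0445]
ee_rot: [3.14, 0.001, 1.866]
wrist_force: [1.6, -4.0, 4.4]
width: 0.004
gripper_force: 2.1
```

```bash
cat > pinq.py <<'E'
from h import *
img,d,m,T=cam('wrist')
ys,xs=np.nonzero(d>0);P=withdepth(np.c_[xs,ys],d,m,T)
w=P[:,:2]-F(85,0); f=np.c_[w@E,w@N]; r=np.hypot(*f.T)
k=(P[:,2]>.073)&(P[:,2]<.082)&(r<.056)&(r>.03)
v=np.median(f[k],0); print('pin',k.sum(),xs[k].mean(),ys[k].mean(),v,np.hypot(*v),'q',np.arctan2(-v[1],-v[0]))
E
python3 - <<'E'
from pinq import *
cv2.imwrite('pics/w4.png',img)
s=env.state();print(s['clock'],s['wrist_force'],s['ee_pos'],s['ee_rot'])
for q in np.arange(-1.12,-2.7,-.14):
    xy,yaw=pinpush(q,15); print(round(q,2),rowto(s,xy,.045,yaw))
E
```

```text
pin 993 324.7643504531722 242.7361530715005 [-0.02015746  0.03814959] 0.04314759051687394 q -1.0847037666620496
7.525 [ 1.47887401 -2.37897889  2.70228052] [0.50463969 0.08500968 0.04435754] [3.14003845e+00 8.05399484e-04 1.85901405e+00]
-1.12 [ 0.09  0.05 -0.52 -0.    0.02 -0.01]
-1.26 [ 0.09  0.04  7.51  0.1  -0.01 -0.01]
-1.4 [ 9.000e-02  3.000e-02  1.553e+01  2.000e-01 -3.000e-02 -1.000e-02]
-1.54 [ 1.000e-01  3.000e-02  2.355e+01  3.100e-01 -3.000e-02 -1.000e-02]
-1.68 [ 1.000e-01  2.000e-02  3.157e+01  4.100e-01 -1.000e-02 -1.000e-02]
-1.82 [ 1.000e-01  1.000e-02  3.959e+01  5.100e-01  2.000e-02 -1.000e-02]
-1.96 [ 1.000e-01  1.000e-02  4.761e+01  6.000e-01  6.000e-02 -1.000e-02]
-2.1 [ 1.000e-01 -0.000e+00  5.563e+01  6.900e-01  1.100e-01 -1.000e-02]
-2.24 [ 1.100e-01 -1.000e-02  6.366e+01  7.700e-01  1.800e-01 -1.000e-02]
-2.38 [ 1.100e-01 -2.000e-02  7.168e+01  8.400e-01  2.600e-01 -1.000e-02]
-2.52 [ 1.10e-01 -2.00e-02  7.97e+01  9.00e-01  3.40e-01 -1.00e-02]
-2.66 [ 1.100e-01 -3.000e-02  8.772e+01  9.500e-01  4.400e-01 -1.000e-02]
```

View pics/w4.png

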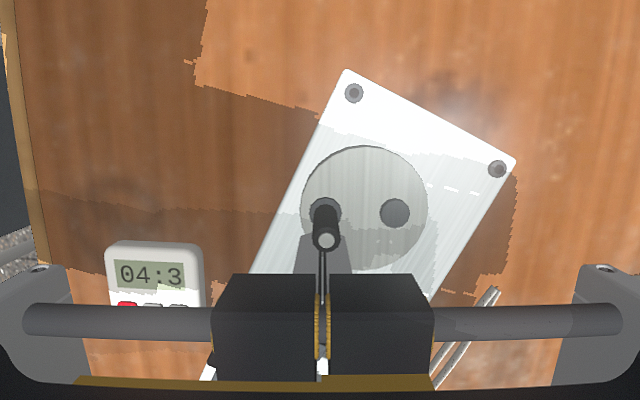

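Emit:
{"op": "step_arm", "data": {
  "steps": "0 0 7.5 0.1 -0.01 0 0;0 0 15.5 0.2 -0.03 0 0;0 0 23.5 0.31 -0.03 0 0;0 0 31.5 0.41 -0.01 0 0;0 0 39.5 0.51 0.02 0 0;0 0 47.5 0.6 0.06 0 0;0 0 55.5 0.69 0.11 0 0;0 0 63.5 0.77 0.18 0 0;0 0 71.5 0.84 0.26 0 0;0 0 79.5 0.9 0.34 0 0;0 0 87.5 0.95 0.44 0 0;0 0 87.5 0.95 0.44 0 0"
}}

```text
clock: 9.02
ee_pos: [0.513, 0.1472, 0.0436]
ee_rot: [-3.142, 0.0, 0.346]
wrist_force: [0.3, 0.2, -0.3]
width: 0.003
gripper_force: 0.0
```

```bash
python3 - <<'E'
from pinq import *
s=env.state();print(s['clock'],s['wrist_force'],s['ee_pos'],s['ee_rot'])
for q in np.arange(-2.66,-3.25,-.08):
    xy,yaw=pinpush(q,15); print(round(q,2),rowto(s,xy,.045,yaw)[2:])
E
```

```text
pin 1021 322.22722820763954 243.67384916748287 [0.03679452 0.02144943] 0.042590076536783386 q -2.6138028208626896
9.075 [ 0.04559516 -1.13111204 -0.37178228] [0.51293528 0.14712028 0.04353257] [-3.14154376e+00 -1.64499664e-04  3.47794431e-01]
-2.66 [ 1.13  0.01  0.01 -0.02]
-2.74 [ 5.72  0.07 -0.01 -0.02]
-2.82 [10.3   0.13 -0.02 -0.02]
-2.9 [14.88  0.18 -0.03 -0.02]
-2.98 [19.47  0.24 -0.03 -0.02]
-3.06 [ 2.405e+01  3.000e-01 -3.000e-02 -2.000e-02]
-3.14 [ 2.864e+01  3.600e-01 -2.000e-02 -2.000e-02]
-3.22 [ 3.322e+01  4.200e-01 -1.000e-02 -2.000e-02]
```

Emit:
{"op": "step_arm", "data": {
  "steps": "0 0 6 0.07 -0.01 0 0;0 0 10 0.13 -0.02 0 0;0 0 15 0.18 -0.03 0 0;0 0 19.5 0.24 -0.03 0 0;0 0 24 0.3 -0.03 0 0;0 0 28 0.36 -0.02 0 0;0 0 30 0.38 -0.02 0 0;0 0 30 0.38 -0.02 0 0;0 0 30 0.38 -0.02 0 0"
}}

```text
clock: 10.2
ee_pos: [0.5339, 0.1559, 0.0435]
ee_rot: [-3.142, 0.0, -0.178]
wrist_force: [-3.7, 1.4, 2.7]
width: 0.005
gripper_force: 1.8
```

```bash
python3 - <<'E'
from pinq import *
s=env.state();print(s['clock'],s['wrist_force'],s['ee_pos'],s['ee_rot'])
for q in [-3.14,-3.18,-3.22]:
    xy,yaw=pinpush(q,15); print(round(q,2),rowto(s,xy,.045,yaw)[2:])
E
```

```text
pin 1022 320.12915851272015 243.82778864970646 [0.04163837 0.00053163] 0.04164176624970211 q -3.1288256244963826
10.25 [-3.3812456   0.81186644  2.41584295] [0.53393592 0.1559629  0.04345975] [-3.14158721e+00  1.65608401e-04 -1.78758126e-01]
-3.14 [-1.53 -0.02  0.01 -0.03]
-3.18 [ 0.76  0.01 -0.   -0.03]
-3.22 [ 3.05  0.04 -0.01 -0.03]
```

Emit:
{"op": "step_arm", "data": {
  "steps": "0 0 0 -0.2 0 0 0;0 0 0 -0.5 0 0 0;0 0 0 -0.5 0 0 0;0 0 0 -0.5 0 -1 0;0 0 0 -0.5 0 -2 0;0 0 0 -0.5 0 -2.3 0;0 0 0 -0.5 0 -2.3 0"
}}

```text
clock: 11.12
ee_pos: [0.5054, 0.1614, 0.1827]
ee_rot: [-3.14, -0.003, -0.18]
wrist_force: [0.7, 0.5, -0.7]
width: 0.005
gripper_force: 0.0
```

```bash
python3 - <<'E'
from pinq import *
cv2.imwrite('pics/w5.png',img)
s=env.state();print(s['clock'],s['wrist_force'],s['ee_pos'],s['ee_rot'])
print(rowto(s,F(-119,0),.18,81.2))
print(rowto(s,F(-119,0),.18,35))
E
```

```text
pin 195 321.0051282051282 150.46666666666667 [ 0.04180393 -0.00166115] 0.04183692388328998 q 3.101876750443268
11.175 [-0.43129197  0.60629991 -0.3902885 ] [0.50477613 0.16122931 0.18112713] [-3.14149337e+00 -4.48215596e-04 -1.80175504e-01]
[ 2.000e-02 -2.000e-02 -9.152e+01  8.400e-01  4.100e+00  2.000e-02]
[ 0.000e+00 -3.000e-02 -4.532e+01  8.400e-01  4.100e+00  2.000e-02]
```

View pics/w5.png

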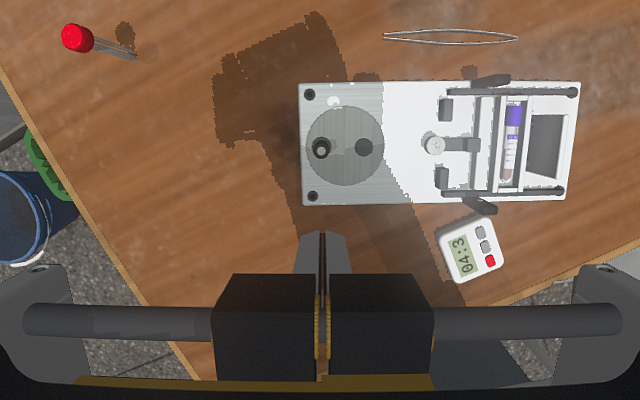

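The cam pin at (321,148) now lies to the left of the axle at (363,147), pointing straight away from the slide. The tube, the timer and the forceps haven't moved.

Emit:
{"op": "step_arm", "data": {
  "steps": "0 0 -91.5 0.84 4.1 0 0;0 0 -91.5 0.84 4.1 0 0;0 0 -91.5 0.84 4.1 0 0;0 0 -91.5 0.84 4.1 0 0;0 0 -91.5 0.84 4.1 0 0;0 0 -91.5 0.84 4.1 0 0;0 0 -91.5 0.84 4.1 0 0;0 0 -91.5 0.84 4.1 0 0;0 0 -91.5 0.84 4.1 0 0;0 0 -91.5 0.84 4.1 0 0;0 0 -91.5 0.84 4.1 1 0;0 0 -91.5 0.84 4.1 1 0"
}}

```text
clock: 12.68
ee_pos: [0.5078, -0.0892, 0.1179]
ee_rot: [-3.134, -0.001, 1.413]
wrist_force: [-0.2, 0.1, 0.5]
width: 0.005
gripper_force: 0.0
```

```bash
cat > plate.py <<'E'
from pinq import *
w=P[:,:2]-C; f=np.c_[w@E,w@N]
k=(P[:,2]>.058)&(P[:,2]<.07)&(abs(f[:,1])<.035)&(f[:,0]>-.11)&(f[:,0]<-.03)
print('plate top x',np.percentile(f[k,0],[2,50,98]),'y',np.percentile(f[k,1],[2,98]),k.sum())
s=env.state();print(s['clock'],s['wrist_force'],s['ee_pos'],s['ee_rot'])
e=s['ee_pos'][:2]-C; print('tcp feeder',e@E,e@N)
E
python3 - <<'E'
from plate import *
cv2.imwrite('pics/w6.png',img)
print(rowto(s,F(-119,0),.036,81.2))
E
```

```text
pin 0 nan nan [nan nan] nan q nan
plate top x [-0.09838728 -0.09503026 -0.09295798] y [-0.02673451  0.02865092] 795
12.725 [-1.20285184  0.08879563  0.17257128] [ 0.50934585 -0.08955422  0.12067674] [-3.13794051e+00 -3.22502780e-04  1.41377700e+00]
tcp feeder -0.11898660732511267 0.0008610233136456621
[-0.21 -0.02 -0.2  -0.    0.02  1.41]
  return _methods._mean(a, axis=axis, dtype=dtype,
  ret = um.true_divide(
pinq.py:6: RuntimeWarning: Mean of empty slice.
  v=np.median(f[k],0); print('pin',k.sum(),xs[k].mean(),ys[k].mean(),v,np.hypot(*v),'q',np.arctan2(-v[1],-v[0]))
  ret = ret.dtype.type(ret / rcount)
```

View pics/w6.png

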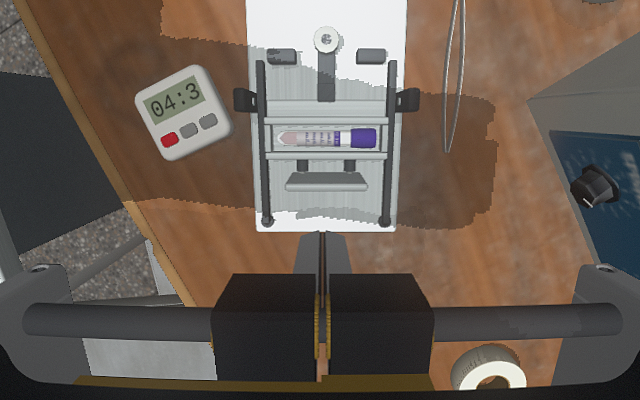

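Emit:
{"op": "step_arm", "data": {
  "steps": "0 0 0 0 0 0.8 0;0 0 0 0 0 1.3 0;0 0 0 0 0 1.42 0;0 0 0 0 0 1.42 0;0 0 0 0 0 1.42 0"
}}

```text
clock: 13.35
ee_pos: [0.511, -0.0899, 0.038]
ee_rot: [3.139, 0.0, 1.416]
wrist_force: [0.1, 0.2, -0.5]
width: 0.004
gripper_force: 0.0
```

Emit:
{"op": "step_arm", "data": {
  "steps": "0 0 0 0.08 0 0 0;0 0 0 0.14 0 0 0;0 0 0 0.18 0 0 0;0 0 0 0.21 0 0 0;0 0 0 0.25 0 0 0;0 0 0 0.3 0 0 0;0 0 0 0.35 0 0 0;0 0 0 0.4 0 0 0;0 0 0 0.45 0 0 0;0 0 0 0.5 0 0 0;0 0 0 0.5 0 0 0"
}}

```text
clock: 14.72
ee_pos: [0.5146, -0.0596, 0.0361]
ee_rot: [-3.141, -0.0, 1.417]
wrist_force: [0.0, 0.6, 0.5]
width: -0.001
gripper_force: 0.0
```

```bash
python3 -W ignore - <<'E'
from plate import *
E
```

```text
pin 0 nan nan [nan nan] nan q nan
plate top x [-0.08176331 -0.07593926 -0.07403675] y [-0.02691957  0.02856028] 2200
14.775 [0.05177764 0.74366707 0.16218912] [ 0.51455828 -0.05970189  0.0360397 ] [-3.14115212e+00 -4.00996118e-04  1.41691961e+00]
tcp feeder -0.08868826376418286 0.00027693262391964893
```

Emit:
{"op": "step_arm", "data": {
  "steps": "0 0 0 0.05 0 0 0;0 0 0 0.1 0 0 0;0 0 0 0.15 0 0 0;0 0 0 0.2 0 0 0;0 0 0 0.25 0 0 0;0 0 0 0.3 0 0 0;0 0 0 0.34 0 0 0;0 0 0 0.37 0 0 0;0 0 0 0.4 0 0 0;0 0 0 0.42 0 0 0;0 0 0 0.42 0 0 0;0 0 0 0.42 0 0 0"
}}

```text
clock: 16.27
ee_pos: [0.5184, -0.0359, 0.0362]
ee_rot: [-3.141, 0.001, 1.417]
wrist_force: [-2.2, -10.3, -1.9]
width: 0.004
gripper_force: 4.9
```

```bash
python3 -W ignore - <<'E'
from plate import *
cv2.imwrite('pics/w7.png',img)
E
```

```text
pin 0 nan nan [nan nan] nan q nan
plate top x [-0.05758178 -0.05199288 -0.05021638] y [-0.02708074  0.02863608] 2159
16.325 [-2.55449315 -9.65415095 -1.88683073] [ 0.51838213 -0.03584081  0.03625053] [-3.14136902e+00  1.08882287e-03  1.41666094e+00]
tcp feeder -0.06452307064972934 0.0001485028576024345
```

View pics/w7.png

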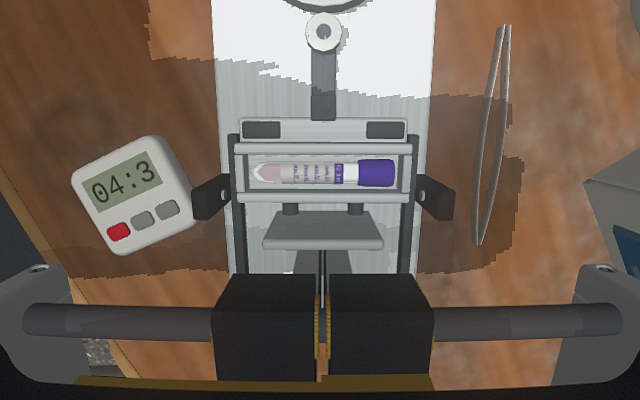

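The slide bar is against both stops, at (261,130) and (385,130), under about 10 N, and the tube is still in its cradle. I'll back off and check.

Emit:
{"op": "step_arm", "data": {
  "steps": "0 0 0 -0.1 0 0 0;0 0 0 -0.3 0 0 0;0 0 0 -0.5 0 0 0;0 0 0 -0.5 0 -0.5 0;0 0 0 -0.8 0 -1.5 0;0 0 0 -1.2 0 -2.5 0;0 0 0 -1.2 0 -3 0;0 0 0 -1.2 0 -3 0;0 0 0 -1.2 0 -3 0"
}}

```text
clock: 17.45
ee_pos: [0.5071, -0.1064, 0.2153]
ee_rot: [-3.14, -0.0, 1.417]
wrist_force: [-0.1, 0.4, -0.5]
width: 0.003
gripper_force: 0.0
```

```bash
python3 -W ignore - <<'E'
from plate import *
cv2.imwrite('pics/w8.png',img)
E
```

```text
pin 0 nan nan [nan nan] nan q nan
plate top x [-0.05828918 -0.05592838 -0.05354715] y [-0.02769695  0.02836872] 360
17.5 [-0.28863933 -0.05593812 -0.39405778] [ 0.50703172 -0.10625235  0.21496029] [-3.13964394e+00 -3.53901304e-04  1.41678693e+00]
tcp feeder -0.135842200413996 0.0005933350357052497
```

View pics/w8.png

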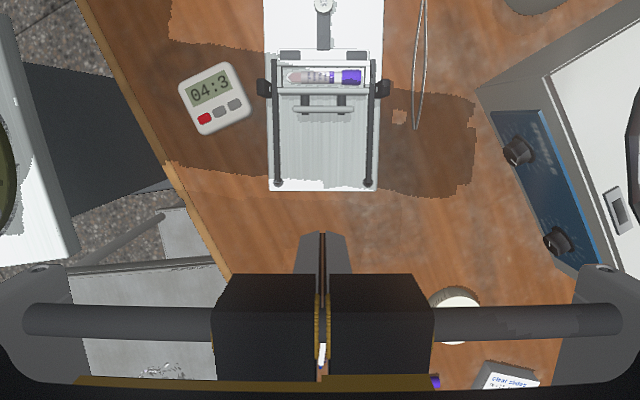

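```bash
python3 -W ignore - <<'E'
import h
src=open('pinq.py').read().replace("'wrist'","'top'"); exec(src)
if k.sum()>3 and abs(abs(np.arctan2(v[1],-v[0]))-np.pi)<.25 or k.sum()<=3: print(env.hand_in())
E
```

```text
pin 21 264.1904761904762 187.04761904761904 [ 0.042013   -0.00142289] 0.04203708437251751 q 3.107737804876847
the job is handed in; nothing more can be done
None
```

I turned the cam to its low point (pin within about 0.04 rad of straight away), then pushed the slide about 40 mm home against both stops. The tube stayed in its cradle, the bystanders I could see hadn't moved, and the job was handed in at about 17.6 s.

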